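# Lean a glass gel cassette on the drying rack

### The arm

A 6-joint arm with a two-finger parallel gripper is mounted at the origin on a cart in front of the work surface, level with it; the furniture and walls round the work are solid. World frame = base frame: x ahead of the robot, y to its left, z up, the work surface at z = 0. Lengths are in m, angles in rad, forces in N, time in s.
With the tool pointing down it reaches from about 0.35 to 0.85 m from the base axis. Payload 8.1 kg.
Tool frame: the origin (TCP) lies at the very end of the fingers, on their centre line; the grasp point (between the pads) lies 19 mm behind it; z points along the fingers, y is the direction in which the jaws open and shut (so a half turn about z gives the same grasp; the last joint's range is limited). The gripper opens to 93 mm and grips with 3 to 60 N. Pads are 15 mm wide; open, the fingers measure 128 mm over their backs; the gripper's body (75 mm by 188 mm) begins 65 mm behind the grasp point.
Start: joints at [1.21, 0.13, 1.488, -0, 1.523, -0.085], TCP at [0.163, 0.577, 0.219] pointing down, gripper open.
Joint ranges: [-2.96, 2.96], [-0.89, 2.26], [0.02, 2.5], [-1.34, 4.48], [0, 2.73], [-2.66, 2.66]. Speed limits (rad/s): [2.39, 2.39, 2.79, 3.14, 3.14, 3.14].

### API

Orientations are given as a rotation vector (axis times angle).
In Python, from plant import * gives the robot as it stands.
- The arm moves only by the tool apply_moves, never from a script. Its argument "commands" is one flat list of numbers, 7 for each row, row after row: the shift along the world's x, y, z in cm, then the turn, a rotation vector about the world's x, y, z in rad, then the finger opening in cm, from 0 to 9.3. A call has 1 to 8 rows; each row shifts and turns the pose as measured when the row begins; what a row does not reach is not made up. A row lasts 1/8 s, in which the tool goes at most 62.5 mm and 10.7 degrees, less where a joint would pass 70% of its speed; a pose out of reach is approached as far as the arm can. A call with a gripper value outside its range is refused whole. The fingers move at their own pace and stop on an object; "squeeze" is the grip in N (left out, the last holds). Time passes only in rows, so rows that do not move let the fingers close. It gives the time, the measured TCP pose, the force and the opening at its end, in the units of the state.
- read_state(): the state, without advancing time (a new reading comes with each control period).
- read_camera(name): name is "side" or "top" or "wrist"; returns (picture, depth): 420x560x3 uint8, blue, green, red; 420x560 float32, m along the optical axis (not along the pixel's ray), 0 where there is no reading.
- camera_model(name): a dict with "intrinsics" (3x3 intrinsics, pixels), "R" (3x3) and "t" (3): a world point X has camera coordinates R X + t. Camera axes: x right, y down, z forward; pixel columns grow to the right and rows downward; lengths in m; the calibration is good to about 2 mm. A picture is of the moment at which its call begins: read the wrist's pose just before it. camera_model takes no time and is no camera call; for the wrist camera it gives the pose at the moment of the call.
- close_job(): hands the job in, once; it reports no verdict.
Trained networks look in the newest picture that a camera, given by its name, has taken for a name from the list of things; names that differ only in an ending like _2 or _b are one class to them, and where a whole thing is asked for, a point or a joint stands for the part that bears it (a point fixed in the world has none). Each returns a list of dicts, best first, with "conf" (0 to 1); they miss things now and then, are a little off and sometimes report something else, mostly with a low value. They report only what shows in the picture. A call takes as long as a camera call. They do not tell look-alikes from the thing itself.
- find_in(query, camera): "point" ([x, y, z] in m, in the coordinates of the camera as it stood for that picture, good to about 4 mm: the middle of the surface that is visible of it).
- cut_out(query, camera): "mask" (420x560 bool, what is visible of it).
- spot_point(query, camera): "point" ([x, y, z] in m, in the coordinates of the camera as it stood for that picture, good to about 4 mm: a listed point, or the origin of a listed thing).
The state is a dict: "t": time; "q": joint angles; "dq": joint speeds; "joint_torque": joint torques, N m; "tool_pos": TCP position; "orientation": TCP orientation; "force": force on the tool from outside, world axes, zero at the start; "wrist_torque": the same for the moment, N m; "opening": finger opening in m.
Only numpy, scipy, OpenCV 4.12 (cv2) and the standard library are available. Lean on these libraries where they do the work, as an engineer would, in place of code of your own. Each camera call takes 0.05 s, during which the arm holds its last target. There are 200 camera calls.

### The job

First slide the drying rack's black foot stop along until its pointer is on the long middle mark, while the glass cassette still stands in its slot. Then take the glass cassette out of the white stand and lean it gently, same end up and centred, on the rack: bottom edge on the base right up against the foot stop, upper part resting against the wire rail. Leave it leaning there still, with the stop still on the mark, and do not disturb the petri dish or the small amber bottle.

Things in the scene. Friction and masses are not known exactly. Their poses are not given: they have to be found in the camera images.
- drying_rack: Fixed aluminium base 10 mm thick; own frame: x -110..65, y -80..65 mm, origin on the bench. x runs along rail and stop (roughly away from the robot), y from the stop to the rail: the way the cassette's top leans. On the strip at -x lie dark marks: y = -37 (short), -7 (long), +23 mm (short). Stop on the long mark, foot against it: the cassette leans 25 deg off vertical (65 to the bench).
- rack_rail: Fixed upright U of steel wire 10 mm thick on the rack (same origin and axes as the rack): horizontal rail along x from -45 to +45 mm at y = +39, z = +67 mm (centre line), its two legs going straight down to the base.
- foot_stop (a joint): Foot stop's place (m) along the rack's own y: 0 farthest from the rail, growing towards it, end at 0.080. 0.050 puts the pointer on the long mark (0.020, 0.080: short marks). It stays where left; about 4 N moves it. A black bar 14 mm thick (y), 10 mm high, from x -78 to +60 mm of the rack, with an upright tab at its -x end.
- stop_tab (a point): Centre of the top of the foot stop's upright tab, 64 mm above the bench; the tab is 20 mm (rack's x) by 14 mm (rack's y), 54 mm tall, its middle at x = -68 mm of the rack. A small steel pointer stands out at its -x foot.
- stop_face (a point): Middle of the bottom of the stop's face that looks to the rail (7 mm from the bar's middle, at x = 0 of the rack, level with the base's top); axes as the rack's.
- long_mark (a point): Middle of the long mark on the rack's base, the one the pointer must meet.
- slot_stand: Fixed white stand 130 x 50 x 35 mm with one slot 104 x 11 mm along its own x, its floor 10 mm above the bench; origin under its centre. (Over all this hangs the room's fixed shelf: underside 0.61 m above the bench, front edge at x = 0.60 m from the robot's base: mind the forearm.)
- cassette: Glass gel cassette, 100 mm wide (own x), 8 mm thick (own y), 110 mm tall (own z), 0.16 kg: two panes with grey spacers and a frosted white band 18 mm high at the top. Stands upright in the stand's slot. Origin: middle of its bottom edge. Both faces are the same.
- cassette_top (a point): Middle of the cassette's top edge, 110 mm from its origin.
- petri: Bystander: clear petri dish, 58 mm across, 15 mm high, lying loose between rack and stand; origin under its centre.
- amber_bottle: Bystander: small amber bottle with a white cap, 40 mm across, 75 mm high, loose, behind the work; origin under its centre.
Mind the look-alikes: they are no part of the job. There is more than one size of the cassette; the one meant has the size given above.

How it is judged:
By the outcome, as a careful person would: the job done as asked, in the order asked, and still so for the second after the job is handed in, with the robot touching nothing.
It also fails if it takes over 48 s, if anything falls off the work surface, if the arm or the gripper's body presses on something with over 40 N, if the wrist force passes 120 N, or if a joint passes its speed limit or range.

## Working session

There is one attempt and no reset: what is moved stays moved. The work goes in short steps, Python scripts to look and compute and a tool call to move; the robot and the scene stay as the last step left them, time stands still between calls to the robot, and variables do not carry over. Pictures are saved under pics/ and viewed, about 8 in all and at most 12, crops included, and the job is handed in when it is done.

Besides the shell and the picture viewer there is one more tool, called as name(argument=value, ...) on one line, values as JSON. apply_moves: Moves the arm, as the interface text tells. Its arguments: {"type":"object","properties":{"commands":{"type":"array"},"squeeze":{"type":"number"}},"required":["commands"]}

```bash
mkdir -p pics; ls; cat > h.py <<'E'
from plant import *
import numpy as np, cv2
from scipy.spatial.transform import Rotation as Ro
def w(cam,p):
    m=camera_model(cam); return np.array(m["R"]).T@(np.array(p)-np.array(m["t"]))
def cloud(cam,d):
    m=camera_model(cam);K=np.array(m["intrinsics"]);v,u=np.mgrid[:d.shape[0],:d.shape[1]]
    P=np.stack([(u-K[0,2])/K[0,0]*d,(v-K[1,2])/K[1,1]*d,d],-1)
    return (P-np.array(m["t"]))@np.array(m["R"])
E
python3 - <<'E'
from h import *
s=read_state();print({k:np.round(v,3) for k,v in s.items()})
for c in ["side","top"]:
    p,d=read_camera(c);cv2.imwrite(f"pics/{c}0.png",p);np.save(f"{c}0.npy",d)
    m=camera_model(c);print(c,"campos",np.round(-np.array(m["R"]).T@m["t"],3),"fwd",np.round(np.array(m["R"])[2],2))
    for q in ["drying_rack","stop_tab","stop_face","long_mark","slot_stand","cassette","cassette_top","petri","amber_bottle"]:
        print(q,[(np.round(w(c,x["point"]),3).tolist(),round(x["conf"],2)) for x in spot_point(q,c)[:3]])
print(read_state()["t"])
E
```

```text
pics
{'t': np.float64(0.0), 'q': array([ 1.21 ,  0.131,  1.489,  0.   ,  1.523, -0.085]), 'dq': array([-0.002,  0.   , -0.001, -0.   , -0.001,  0.001]), 'joint_torque': array([ 1.0000e-03, -5.5986e+01, -4.9176e+01,  7.7000e-02,  3.6000e-02,
       -0.0000e+00]), 'tool_pos': array([0.163, 0.577, 0.218]), 'orientation': array([-4.320e-01, -3.111e+00,  3.000e-03]), 'force': array([ 0.413,  0.86 , -0.056]), 'wrist_torque': array([ 0.024, -0.02 ,  0.072]), 'opening': np.float64(0.093)}
side campos [ 0.317 -0.756  0.713] fwd [ 0.22  0.73 -0.64]
drying_rack [([0.5, 0.246, 0.002], 0.9), ([0.702, 0.01, -0.005], 0.18)]
stop_tab [([0.441, 0.194, 0.066], 0.78), ([0.404, 0.22, 0.012], 0.56)]
stop_face [([0.507, 0.215, 0.009], 0.96)]
long_mark [([0.406, 0.219, 0.013], 0.97), ([0.506, 0.216, 0.008], 0.46)]
slot_stand [([0.701, 0.009, -0.0], 0.65), ([0.459, -0.204, 0.002], 0.6)]
cassette [([0.458, -0.341, -0.003], 0.68), ([0.462, -0.206, 0.01], 0.57)]
cassette_top [([0.46, -0.209, 0.119], 0.69), ([0.461, -0.337, 0.08], 0.67), ([0.322, -0.227, 0.081], 0.59)]
petri [([0.567, -0.026, -0.003], 0.58)]
amber_bottle [([0.703, 0.012, -0.0], 0.6)]
top campos [ 0.438 -0.031  1.21 ] fwd [ 0.06 -0.02 -1.  ]
drying_rack [([0.502, 0.244, 0.001], 0.94)]
stop_tab [([0.436, 0.197, 0.069], 0.77)]
stop_face [([0.506, 0.217, 0.01], 0.83)]
long_mark [([0.409, 0.225, 0.012], 0.59)]
slot_stand [([0.459, -0.207, 0.001], 0.85)]
cassette [([0.462, -0.208, 0.011], 0.87), ([0.321, -0.225, 0.002], 0.7), ([0.465, -0.336, -0.002], 0.52)]
cassette_top [([0.463, -0.204, 0.124], 0.76), ([0.328, -0.227, 0.085], 0.61), ([0.461, -0.334, 0.081], 0.57)]
petri [([0.565, -0.025, -0.0], 0.52)]
amber_bottle [([0.705, 0.014, -0.003], 0.73)]
1.0
```

```bash
python3 - <<'E'
from h import *
a=cv2.imread("pics/side0.png");b=cv2.imread("pics/top0.png")
cv2.imwrite("pics/both.png",cv2.resize(np.vstack([a,b]),(800,1200))[:600]);
cv2.imwrite("pics/both2.png",cv2.resize(b,(800,600)))
P=cloud("top",np.load("top0.npy")).reshape(-1,3)
def rect(sel,n):
    q=P[sel]; 
    if len(q)<5: print(n,"few");return
    r=cv2.minAreaRect((q[:,:2]*1000).astype(np.float32)); print(n,len(q),np.round(q.mean(0),4),np.round(r[0],1),np.round(r[1],1),round(r[2],1), "z",np.round(np.percentile(q[:,2],[5,50,95]),3))
def box(x0,x1,y0,y1,z0,z1): return (P[:,0]>x0)&(P[:,0]<x1)&(P[:,1]>y0)&(P[:,1]<y1)&(P[:,2]>z0)&(P[:,2]<z1)
rect(box(.38,.54,-.26,-.15,.1,.15),"casstop")
rect(box(.36,.56,-.27,-.15,.028,.042),"stand")
rect(box(.36,.65,.1,.4,.006,.013),"base")
rect(box(.36,.65,.1,.4,.015,.026),"bar")
rect(box(.38,.5,.12,.28,.05,.07),"tab")
rect(box(.45,.65,.15,.4,.055,.085),"rail")
rect(box(.5,.64,-.1,.05,.008,.03),"petri")
rect(box(.64,.76,-.06,.08,.05,.1),"bottle")
E
```

```text
casstop 164 [ 0.4589 -0.2024  0.1173] [ 459.6 -203.1] [ 9.5 97.1] 86.4 z [0.106 0.119 0.124]
stand 551 [ 0.4591 -0.1984  0.0356] [ 459.7 -203. ] [ 50.6 129.8] 85.9 z [0.032 0.036 0.04 ]
base 2258 [0.4776 0.2319 0.0101] [502.1 249.4] [296.7 283.7] 89.7 z [0.007 0.01  0.013]
bar 350 [0.4959 0.2211 0.0192] [478.6 232.7] [171.4 140.5] 8.1 z [0.015 0.019 0.024]
tab 67 [0.4466 0.2234 0.0639] [451.3 242.4] [109.4  44.8] 59.4 z [0.053 0.065 0.069]
rail 135 [0.4965 0.2825 0.0706] [495.6 282.8] [94.1 10.8] 10.0 z [0.067 0.071 0.074]
petri 327 [ 0.5618 -0.0245  0.0158] [557.1 -26.5] [67.6 56.5] 23.2 z [0.012 0.016 0.02 ]
bottle 224 [0.7086 0.0336 0.0717] [712.4  41.5] [106.8  44.8] 55.1 z [0.052 0.075 0.088]
```

View pics/both.png

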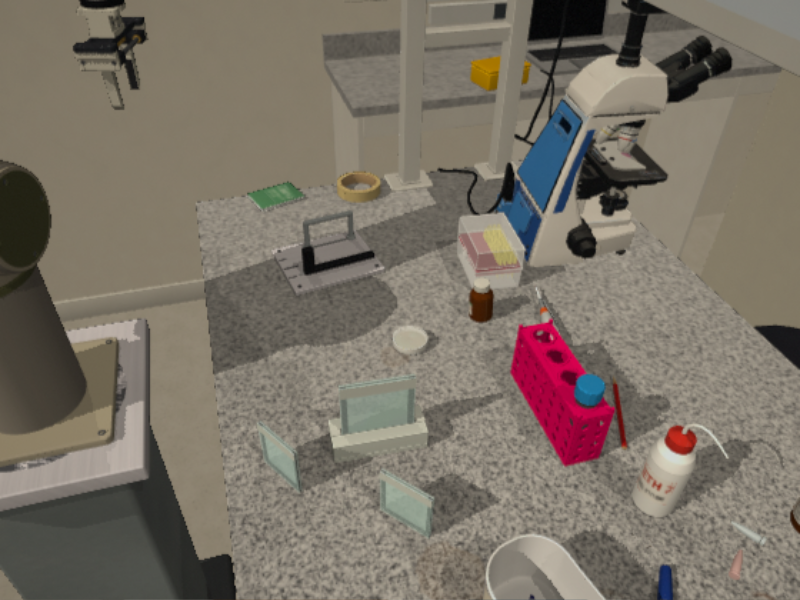

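View pics/both2.png

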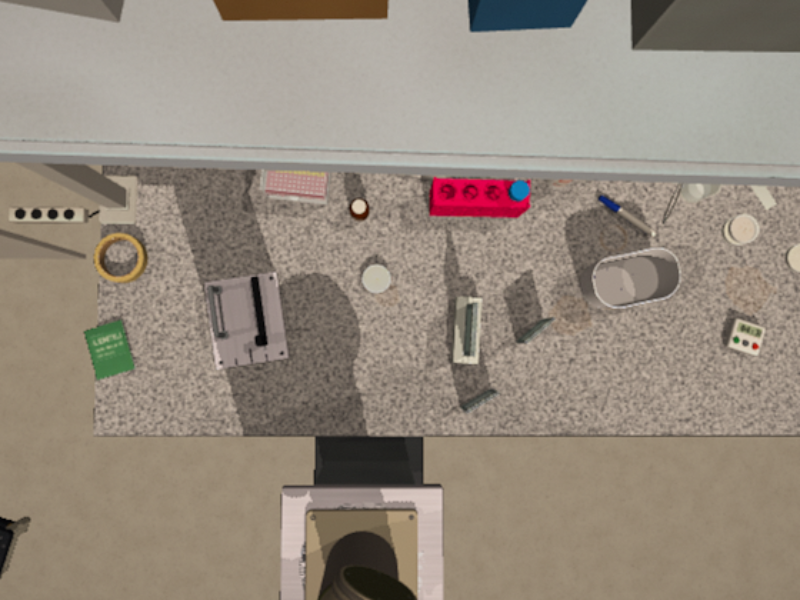

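The side view (800x600) shows the right cassette in the white stand at (378,405), with smaller look-alikes at (280,458) and (405,503). The rack is at (328,260) with its black tab at (308,258). The petri dish is at (410,340) and the bottle at (481,300). The top view agrees: rack at (246,320), stand at (467,330). Rack yaw is about +10° with its origin near (0.502, 0.244), and cassette yaw is about -4°. I'll move over the tab next.

apply_moves(commands=[3.4, -4.7, -0.2, 0, 0, 0.056, 5, 3.4, -4.7, -0.2, 0, 0, 0.056, 5, 3.4, -4.7, -0.2, 0, 0, 0.056, 5, 3.4, -4.7, -0.2, 0, 0, 0.056, 5, 3.4, -4.7, -0.2, 0, 0, 0.056, 5, 3.4, -4.7, -0.2, 0, 0, 0.056, 5, 3.4, -4.7, -0.2, 0, 0, 0.056, 5, 3.4, -4.7, -0.2, 0, 0, 0.056, 5], squeeze=15)

```text
t: 2.0
tool_pos: [0.4396, 0.1925, 0.2031]
orientation: [-0.305, 3.123, 0.004]
force: [-0.1, 0.5, -1.4]
opening: 0.05
```

apply_moves(commands=[0, 0, 0, 0, 0, 0, 5, 0, 0, 0, 0, 0, 0, 5])

```text
t: 2.25
tool_pos: [0.4412, 0.1892, 0.2031]
orientation: [-0.294, 3.124, 0.004]
force: [-0.6, 0.3, -0.2]
opening: 0.0502
```

```bash
cat >> h.py <<'E'
def st():
    s=read_state();r=Ro.from_rotvec(s["orientation"]).as_matrix()
    print("t",round(s["t"],2),"pos",np.round(s["tool_pos"],4),"F",np.round(s["force"],1),"M",np.round(s["wrist_torque"],2),"open",round(s["opening"],4),"yaw_y",round(np.degrees(np.arctan2(r[1,1],r[0,1])),2),"z",np.round(r[:,2],4),"q",np.round(s["q"],2));return s
def spots(c,qs):
    for q in qs: print(c,q,[(np.round(w(c,x["point"]),4).tolist(),round(x["conf"],2)) for x in spot_point(q,c)[:2]])
E
python3 - <<'E'
from h import *
st()
p,d=read_camera("wrist");cv2.imwrite("pics/w1.png",p)
spots("wrist",["drying_rack","stop_tab","stop_face","long_mark"])
P=cloud("wrist",d);np.save("w1P.npy",P);P=P.reshape(-1,3)
def rect(b,n):
    x0,x1,y0,y1,z0,z1=b
    q=P[(P[:,0]>x0)&(P[:,0]<x1)&(P[:,1]>y0)&(P[:,1]<y1)&(P[:,2]>z0)&(P[:,2]<z1)]
    if len(q)<5: print(n,"few");return
    r=cv2.minAreaRect((q[:,:2]*1000).astype(np.float32)); print(n,len(q),np.round(q.mean(0),4),np.round(r[0],1),np.round(r[1],1),round(r[2],1))
rect((.42,.46,.17,.22,.058,.07),"tab")
rect((.45,.65,.25,.33,.06,.085),"rail")
rect((.46,.6,.15,.25,.016,.024),"bar")
E
```

```text
t 2.25 pos [0.4412 0.1892 0.2031] F [-0.6  0.3 -0.2] M [0.04 0.07 0.  ] open 0.0502 yaw_y 100.77 z [ 0.0039  0.0027 -1.    ] q [ 0.3  -0.2   1.84  0.    1.5  -1.46]
wrist drying_rack [([0.4996, 0.2421, -0.002], 0.87)]
wrist stop_tab [([0.4348, 0.1979, 0.0575], 0.58)]
wrist stop_face [([0.5013, 0.2169, 0.007], 0.95), ([0.4367, 0.1982, 0.0588], 0.36)]
wrist long_mark [([0.4056, 0.222, 0.0056], 0.61)]
tab 349 [0.4354 0.1968 0.0621] [435.9 197. ] [20. 14.] 9.5
rail 452 [0.4687 0.2781 0.0691] [471.9 279.2] [44.6 10.2] 10.0
bar 1217 [0.5091 0.2087 0.0186] [511.5 209.2] [104.8  14. ] 9.2
```

View pics/w1.png

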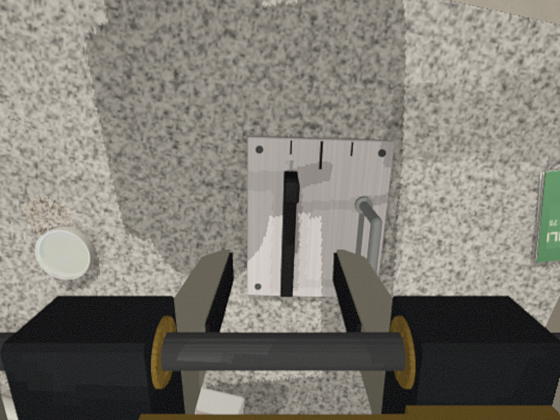

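The wrist picture shows the tab at (290,187) with its pointer at (290,165), beside the short mark at (291,147). The long mark is at (321,155), so the stop needs about +30 mm. I'll descend on the tab.

apply_moves(commands=[-0.4, 0.8, -2, 0, 0, -0.015, 5, 0, 0, -4, 0, 0, 0, 5, 0, 0, -4, 0, 0, 0, 5, 0, 0, -3, 0, 0, 0, 5, 0, 0, -1.5, 0, 0, 0, 5, 0, 0, 0, 0, 0, 0, 5])

```text
t: 3.25
tool_pos: [0.4349, 0.204, 0.0563]
orientation: [-0.29, 3.12, 0.006]
force: [0.2, -0.7, 0.5]
opening: 0.0502
```

```bash
python3 - <<'E'
from h import *
st()
E
```

```text
t 3.25 pos [0.4349 0.204  0.0563] F [ 0.2 -0.7  0.5] M [ 0.03 -0.01  0.07] open 0.0502 yaw_y 100.61 z [ 0.0081  0.0044 -1.    ] q [ 0.33 -0.06  1.99  0.    1.2  -1.43]
```

apply_moves(commands=[0.2, -0.6, 0, -0.004, 0.008, -0.012, 5, 0, 0, -2, 0, 0, 0, 5, 0, 0, 0, 0, 0, 0, 5])

```text
t: 3.62
tool_pos: [0.4404, 0.1986, 0.0405]
orientation: [-0.27, 3.124, 0.002]
force: [0.3, -0.1, 0.3]
opening: 0.05
```

apply_moves(commands=[0, 0, 0, 0, 0, 0, 0.5, 0, 0, 0, 0, 0, 0, 0.5, 0, 0, 0, 0, 0, 0, 0.5, 0, 0, 0, 0, 0, 0, 0.5], squeeze=15)

```text
t: 4.12
tool_pos: [0.4432, 0.1989, 0.0444]
orientation: [-0.268, 3.119, 0.003]
force: [0.9, -4.3, -1.5]
opening: 0.0148
```

```bash
cat >> h.py <<'E'
def mark(name,show=True):
    p,d=read_camera("wrist");cv2.imwrite(f"pics/{name}.png",p)
    return p,cloud("wrist",d)
E
python3 - <<'E'
from h import *
st()
p,_=mark("w2")
E
```

```text
t 4.12 pos [0.4432 0.1989 0.0444] F [ 0.9 -4.3 -1.5] M [-0.66 -0.21  0.  ] open 0.0148 yaw_y 99.84 z [ 0.0108  0.0027 -0.9999] q [ 0.32 -0.03  1.99 -0.    1.17 -1.43]
```

View pics/w2.png

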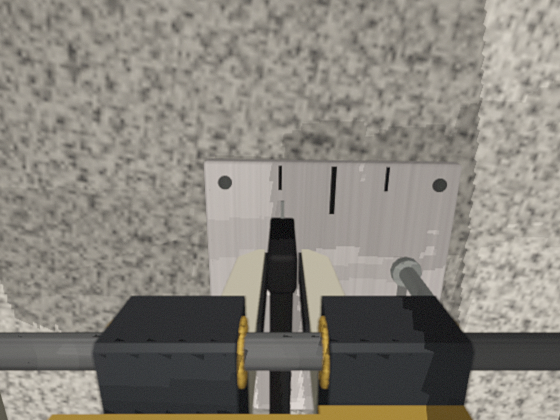

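Tab is gripped (14.8 mm). The pointer is at about (282,208) and the long mark at (333,190), with 53.5 px per 30 mm, so about 28 mm to go.

apply_moves(commands=[-0.12, 0.67, 0, 0, 0, 0, 0.5, -0.12, 0.67, 0, 0, 0, 0, 0.5, -0.12, 0.67, 0, 0, 0, 0, 0.5, -0.1, 0.5, 0, 0, 0, 0, 0.5, 0, 0, 0, 0, 0, 0, 0.5])

```text
t: 4.8
tool_pos: [0.439, 0.2251, 0.0443]
orientation: [-0.268, 3.118, 0.0]
force: [1.8, -2.8, -1.0]
opening: 0.0137
```

```bash
python3 - <<'E'
from h import *
st()
p,_=mark("w3")
cv2.imwrite("pics/w3c.png",cv2.resize(p[150:250,220:440],None,fx=3.5,fy=3.5,interpolation=cv2.INTER_CUBIC))
E
```

```text
t 4.8 pos [0.439  0.2251 0.0443] F [ 1.8 -2.8 -1. ] M [-0.34 -0.37 -0.11] open 0.0137 yaw_y 99.82 z [ 0.0122  0.0013 -0.9999] q [ 0.37 -0.01  1.97 -0.    1.17 -1.37]
```

View pics/w3c.png

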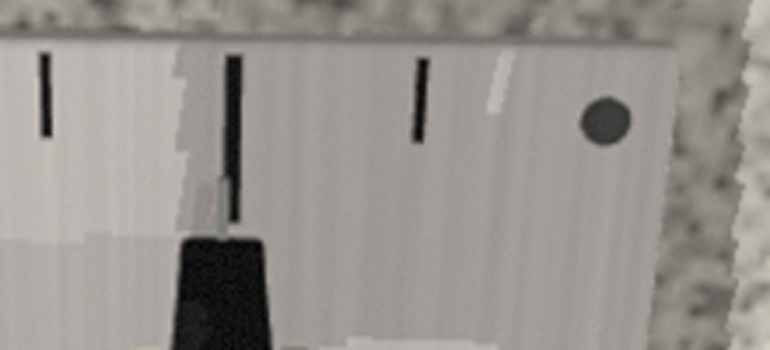

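In the crop the pointer is at column 223 and the long mark at 233. At 6.25 px/mm that leaves about 1.6 mm.

apply_moves(commands=[-0.03, 0.17, 0, 0, 0, 0, 0.5, 0, 0, 0, 0, 0, 0, 0.5, 0, 0, 0, 0, 0, 0, 0.5])

```text
t: 5.22
tool_pos: [0.4387, 0.2269, 0.0443]
orientation: [-0.267, 3.118, 0.001]
force: [2.8, -2.3, -1.2]
opening: 0.0135
```

```bash
python3 - <<'E'
from h import *
st()
p,_=mark("w4")
g=p.astype(int).sum(2)
for r in (170,180,190,196,200,206,210,212): print(r,g[r,276:296].tolist())
E
```

```text
t 5.22 pos [0.4387 0.2269 0.0443] F [ 2.8 -2.3 -1.2] M [-0.33 -0.41 -0.08] open 0.0135 yaw_y 99.81 z [ 0.0122  0.0018 -0.9999] q [ 0.38 -0.01  1.96 -0.    1.17 -1.37]
170 [443, 443, 461, 476, 365, 184, 66, 60, 49, 141, 443, 477, 478, 475, 465, 469, 463, 458, 464, 462]
180 [440, 442, 462, 476, 359, 164, 64, 55, 69, 200, 447, 473, 473, 476, 466, 468, 466, 462, 462, 463]
190 [442, 448, 461, 474, 313, 128, 56, 61, 54, 204, 441, 474, 473, 475, 464, 468, 462, 461, 462, 465]
196 [449, 451, 463, 478, 314, 111, 68, 48, 76, 279, 447, 470, 473, 469, 465, 462, 462, 459, 462, 471]
200 [441, 446, 459, 444, 274, 123, 170, 192, 184, 296, 442, 470, 475, 469, 469, 464, 461, 460, 461, 470]
206 [441, 453, 432, 434, 266, 185, 333, 364, 361, 394, 452, 465, 469, 468, 469, 464, 461, 461, 460, 465]
210 [445, 418, 420, 431, 249, 194, 342, 366, 360, 374, 447, 466, 473, 467, 464, 463, 462, 465, 465, 463]
212 [440, 418, 428, 424, 239, 205, 346, 366, 360, 377, 441, 467, 469, 467, 468, 463, 459, 459, 460, 466]
```

Pointer is within about 0.5 mm of the mark, slightly on the rail side. I'll release and rise.

apply_moves(commands=[0, 0, 0, 0, 0, 0, 3, 0, 0, 0, 0, 0, 0, 3, 0, 0, 0, 0, 0, 0, 3, 0, 0, 2, 0, 0, 0, 3, 0, 0, 4, 0, 0, 0, 3, 0, 0, 5, 0, 0, 0, 5, 0, 0, 5, 0, 0, 0, 6, 0, 0, 0, 0, 0, 0, 6])

```text
t: 6.28
tool_pos: [0.435, 0.2272, 0.2078]
orientation: [-0.269, 3.123, 0.003]
force: [-0.5, 0.1, -0.0]
opening: 0.055
```

```bash
python3 - <<'E'
from h import *
st()
p,P=mark("w5")
spots("wrist",["stop_tab","stop_face","long_mark","drying_rack"])
P=P.reshape(-1,3)
def rect(b,n):
    x0,x1,y0,y1,z0,z1=b
    q=P[(P[:,0]>x0)&(P[:,0]<x1)&(P[:,1]>y0)&(P[:,1]<y1)&(P[:,2]>z0)&(P[:,2]<z1)]
    if len(q)<5: print(n,"few");return
    r=cv2.minAreaRect((q[:,:2]*1000).astype(np.float32)); print(n,len(q),np.round(q.mean(0),4),np.round(r[0],1),np.round(r[1],1),round(r[2],1))
rect((.41,.46,.19,.25,.058,.07),"tab")
rect((.45,.65,.25,.33,.06,.085),"rail")
rect((.46,.6,.18,.27,.016,.024),"bar")
c=p[100:220,220:400];cv2.imwrite("pics/w5c.png",cv2.resize(c,None,fx=4,fy=4,interpolation=cv2.INTER_CUBIC))
E
```

```text
t 6.28 pos [0.435  0.2272 0.2078] F [-0.5  0.1 -0. ] M [0.03 0.   0.  ] open 0.055 yaw_y 99.85 z [ 0.0068  0.0026 -1.    ] q [ 0.38 -0.17  1.81 -0.    1.5  -1.37]
wrist stop_tab [([0.4285, 0.2259, 0.0546], 0.75)]
wrist stop_face [([0.4905, 0.24, 0.0023], 0.71)]
wrist long_mark [([0.3986, 0.2217, -0.0002], 0.67), ([0.4916, 0.2408, 0.0002], 0.2)]
wrist drying_rack [([0.4955, 0.2365, -0.0114], 0.66)]
tab 304 [0.4297 0.2247 0.0597] [430.  224.9] [19.5 13.3] 9.5
rail 934 [0.4917 0.2804 0.0662] [493.9 281.2] [90.  10.1] 9.2
bar 371 [0.501  0.2356 0.0165] [507.4 237. ] [96.6 13.6] 9.4
```

View pics/w5c.png

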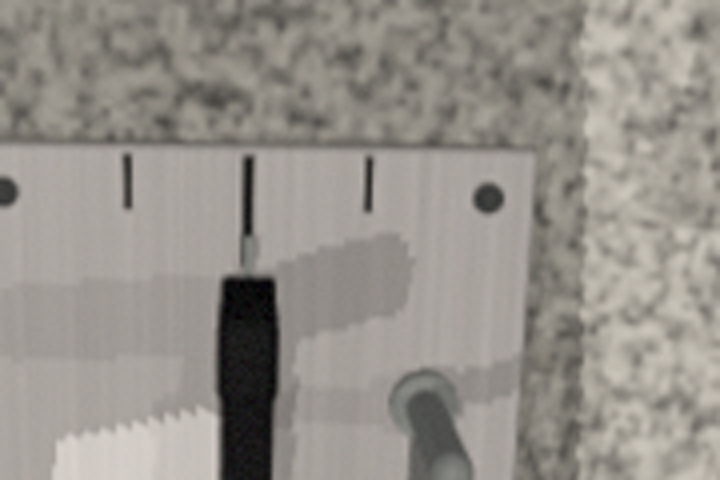

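The crop shows the pointer (248,250) in line with the long mark (248,195), so the stop is set while the cassette still stands in its slot. Next, the cassette.

apply_moves(commands=[0.25, -5.2, 0.6, 0, 0.001, -0.03, 5, 0.25, -5.2, 0.6, 0, 0.001, -0.03, 5, 0.25, -5.2, 0.6, 0, 0.001, -0.03, 5, 0.25, -5.2, 0.6, 0, 0.001, -0.03, 5, 0.25, -5.2, 0.6, 0, 0.001, -0.03, 5, 0.25, -5.2, 0.6, 0, 0.001, -0.03, 5, 0.25, -5.2, 0, 0, 0, -0.03, 5, 0.25, -5.2, 0, 0, 0, -0.03, 5])

```text
t: 7.52
tool_pos: [0.4436, -0.1988, 0.2247]
orientation: [-0.105, -3.11, -0.007]
force: [0.5, 0.8, 0.3]
opening: 0.05
```

apply_moves(commands=[0, 0, 0, 0, 0, 0, 5, 0, 0, 0, 0, 0, 0, 5])

```text
t: 7.78
tool_pos: [0.4416, -0.2011, 0.2213]
orientation: [-0.114, -3.104, -0.011]
force: [0.5, 0.9, -0.6]
opening: 0.05
```

```bash
python3 - <<'E'
from h import *
st()
p,P=mark("w6")
spots("wrist",["cassette_top","cassette","slot_stand"])
P=P.reshape(-1,3)
def rect(b,n):
    x0,x1,y0,y1,z0,z1=b
    q=P[(P[:,0]>x0)&(P[:,0]<x1)&(P[:,1]>y0)&(P[:,1]<y1)&(P[:,2]>z0)&(P[:,2]<z1)]
    if len(q)<5: print(n,"few");return
    r=cv2.minAreaRect((q[:,:2]*1000).astype(np.float32)); print(n,len(q),np.round(q.mean(0),4),np.round(r[0],1),np.round(r[1],1),round(r[2],1),"zmed",np.round(np.median(q[:,2]),4))
rect((.38,.54,-.26,-.15,.11,.128),"casstop")
rect((.36,.56,-.27,-.14,.028,.042),"stand")
E
```

```text
t 7.78 pos [ 0.4416 -0.2011  0.2213] F [ 0.5  0.9 -0.6] M [-0.01 -0.04  0.02] open 0.05 yaw_y 85.8 z [-0.0349  0.0083 -0.9994] q [-0.52 -0.15  1.76 -0.01  1.56 -2.02]
wrist cassette_top [([0.3238, -0.2293, 0.0797], 0.96), ([0.4614, -0.2035, 0.1214], 0.69)]
wrist cassette [([0.3224, -0.2249, 0.001], 0.88), ([0.461, -0.2022, 0.0069], 0.85)]
wrist slot_stand [([0.4592, -0.2017, 0.0006], 0.73)]
casstop 1097 [ 0.4558 -0.2047  0.118 ] [ 458.3 -204.8] [ 8.6 99.6] 86.5 zmed 0.1182
stand 4898 [ 0.4529 -0.2044  0.0334] [ 458.  -204.9] [ 50.2 129.5] 86.5 zmed 0.0334
```

View pics/w6.png

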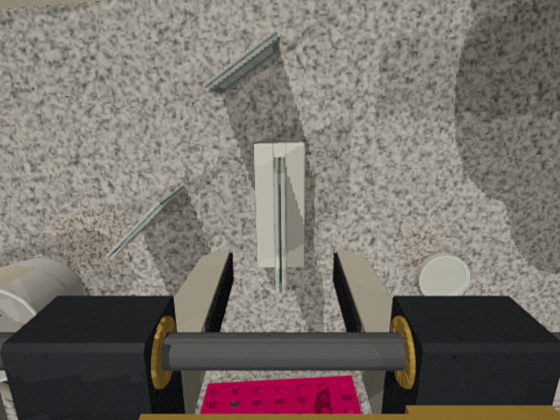

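The picture shows the cassette (280,225) between the open fingers. Its measured size of 99.6 x 8.6 mm confirms it is the right one.

apply_moves(commands=[1.7, -0.3, 0, -0.008, -0.035, 0.012, 5, 0, 0, -3, 0, 0, 0, 5, 0, 0, -3, 0, 0, 0, 5, 0, 0, 0, 0, 0, 0, 5])

```text
t: 8.48
tool_pos: [0.4643, -0.2015, 0.163]
orientation: [0.081, 3.128, -0.006]
force: [0.1, -0.8, 0.5]
opening: 0.05
```

```bash
python3 - <<'E'
from h import *
st()
E
```

```text
t 8.47 pos [ 0.4643 -0.2015  0.163 ] F [ 0.1 -0.8  0.5] M [ 0.06 -0.02 -0.03] open 0.05 yaw_y 87.03 z [ 0.0125 -0.0044 -0.9999] q [-0.51 -0.11  1.83  0.    1.41 -2.03]
```

apply_moves(commands=[-0.4, -0.2, -1, 0.004, 0.012, -0.008, 5, 0, 0, -2.5, 0, 0, 0, 5, 0, 0, -2.5, 0, 0, 0, 5, 0, 0, -1, 0, 0, 0, 5, 0, 0, 0, 0, 0, 0, 5])

```text
t: 9.1
tool_pos: [0.4641, -0.2053, 0.0967]
orientation: [0.093, 3.132, -0.007]
force: [-0.5, -0.1, -0.2]
opening: 0.0502
```

```bash
python3 - <<'E'
from h import *
st()
E
```

```text
t 9.1 pos [ 0.4641 -0.2053  0.0967] F [-0.5 -0.1 -0.2] M [0.05 0.01 0.  ] open 0.0502 yaw_y 86.6 z [ 0.0079 -0.0048 -1.    ] q [-0.52 -0.04  1.89 -0.    1.28 -2.03]
```

apply_moves(commands=[-0.45, 0.1, -0.9, 0.004, 0.008, 0, 5, 0, 0, 0, 0, 0, 0, 3, 0, 0, 0, 0, 0, 0, 1.6, 0, 0, 0, 0, 0, 0, 1.6])

```text
t: 9.6
tool_pos: [0.461, -0.2052, 0.0901]
orientation: [0.093, 3.137, -0.004]
force: [0.6, -0.2, -0.1]
opening: 0.0246
```

```bash
python3 - <<'E'
from h import *
st()
E
```

```text
t 9.6 pos [ 0.461  -0.2052  0.0901] F [ 0.6 -0.2 -0.1] M [ 0.05 -0.05  0.01] open 0.0246 yaw_y 86.59 z [ 0.0031 -0.0025 -1.    ] q [-0.52 -0.03  1.9  -0.    1.27 -2.03]
```

apply_moves(commands=[0, 0, 0, 0, 0, 0, 0.4, 0, 0, 0, 0, 0, 0, 0.4, 0, 0, 0, 0, 0, 0, 0.4, 0, 0, 0, 0, 0, 0, 0.4], squeeze=15)

```text
t: 10.1
tool_pos: [0.4612, -0.2054, 0.0905]
orientation: [0.093, 3.136, -0.004]
force: [0.6, 0.2, 0.4]
opening: 0.0078
```

```bash
python3 - <<'E'
from h import *
st()
E
```

```text
t 10.1 pos [ 0.4612 -0.2054  0.0905] F [0.6 0.2 0.4] M [-0.03  0.   -0.06] open 0.0078 yaw_y 86.6 z [ 0.0037 -0.003  -1.    ] q [-0.52 -0.03  1.9  -0.    1.27 -2.03]
```

apply_moves(commands=[0, 0, 1.2, 0, 0, 0, 0.4, 0, 0, 2, 0, 0, 0, 0.4, 0, 0, 3, 0, 0, 0, 0.4, 0, 0, 3, 0, 0, 0, 0.4, 0, 0, 2, 0, 0, 0, 0.4, 0, 0, 0, 0, 0, 0, 0.4])

```text
t: 10.85
tool_pos: [0.4601, -0.2047, 0.2083]
orientation: [0.093, 3.137, -0.004]
force: [0.5, -0.2, -1.3]
opening: 0.0075
```

```bash
python3 - <<'E'
from h import *
st()
E
```

```text
t 10.85 pos [ 0.4601 -0.2047  0.2083] F [ 0.5 -0.2 -1.3] M [ 0.04 -0.03 -0.02] open 0.0075 yaw_y 86.6 z [ 0.0028 -0.0024 -1.    ] q [-0.52 -0.13  1.77 -0.    1.5  -2.03]
```

apply_moves(commands=[0.3, 3.5, 0, 0, 0, 0.02, 0.4, 0.45, 5.8, 0, 0, 0, 0.028, 0.4, 0.45, 5.8, 0, 0, 0, 0.028, 0.4, 0.45, 5.8, 0, 0, 0, 0.028, 0.4, 0.45, 5.8, 0, 0, 0, 0.028, 0.4, 0.45, 5.8, 0, 0, 0, 0.028, 0.4, 0.45, 5.8, 0, 0, 0, 0.028, 0.4, 0.4, 5, 0, 0, 0, 0.028, 0.4])

```text
t: 11.85
tool_pos: [0.4891, 0.2379, 0.201]
orientation: [0.244, -3.128, 0.005]
force: [0.6, 0.5, -1.8]
opening: 0.0081
```

apply_moves(commands=[0, 2.5, 0, 0, 0, 0, 0.4, 0, 1, 0, 0, 0, 0, 0.4, 0, 0, 0, -0.12, -0.02, 0, 0.4, 0, 0, 0, -0.12, -0.02, 0, 0.4, 0, 0, 0, -0.12, -0.02, 0, 0.4, 0, 0, 0, 0, 0, 0, 0.4])

```text
t: 12.6
tool_pos: [0.4872, 0.2731, 0.1959]
orientation: [-0.239, 3.054, -0.59]
force: [-0.5, 0.6, -1.6]
opening: 0.0081
```

```bash
cat >> h.py <<'E'
def rk(yaw=9.5,face=.158,u0=.5345,s=.0805):
    S=st();a=np.radians(yaw);R=Ro.from_rotvec(S["orientation"]).as_matrix();U=np.array([np.cos(a),np.sin(a),0]);V=np.array([-np.sin(a),np.cos(a),0])
    p=np.array(S["tool_pos"]);z=R[:,2];n=R[:,1]*(1 if R[:,1]@V>0 else -1)
    b=p+z*s; fr=b-n*.004; re=b+n*.004
    L=lambda q:np.round(1000*np.array([q@U-u0,q@V-face,q[2]]),1)
    print("tilt",round(np.degrees(np.arcsin(-z@V)),2),"roll(z.u)",round(z@U,4),"yawerr",round(np.degrees(n@U),2),"TCP",L(p),"front",L(fr),"rear",L(re),"Frack",np.round([S["force"]@U,S["force"]@V,S["force"][2]],1),
     "raildist",round(1000*(np.array([face+.039,.067])-np.array([re@V,re[2]]))@np.array([n@V,n[2]])-5,1))
E
python3 -c "
from h import *
rk()"
```

```text
t 12.6 pos [0.4872 0.2731 0.1959] F [-0.5  0.6 -1.6] M [ 0.3   0.11 -0.05] open 0.0081 yaw_y 99.04 z [ 0.05   -0.3684 -0.9283] q [ 0.64  0.22  1.48 -0.33  1.63 -1.08]
tilt 21.82 roll(z.u) -0.0114 yawerr 0.43 TCP [ -9.   30.9 195.9] front [ -9.9  -2.7 122.6] rear [ -9.9   4.7 119.7] Frack [-0.4  0.6 -1.6] raildist 46.4
```

apply_moves(commands=[0.92, 0.45, -1, 0.03, -0.006, 0.007, 0.4, 0, 0, -3, 0, 0, 0, 0.4, 0, 0, -1, 0, 0, 0, 0.4, 0, 0, 0, 0, 0, 0, 0.4])

```text
t: 13.1
tool_pos: [0.4979, 0.2749, 0.1456]
orientation: [-0.241, 3.057, -0.529]
force: [-0.2, 0.8, -0.7]
opening: 0.008
```

```bash
python3 - <<'E'
from h import *
rk()
p,d=read_camera("side");cv2.imwrite("pics/s2.png",p)
P=cloud("side",d)
cv2.imwrite("pics/s2c.png",cv2.resize(p[110:220,180:290],(770,770),interpolation=cv2.INTER_CUBIC)[:600])
spots("side",["cassette","cassette_top","stop_face","drying_rack"])
read_camera("top");spots("top",["cassette","cassette_top","stop_face","drying_rack"])
E
```

```text
t 13.1 pos [0.4979 0.2749 0.1456] F [-0.2  0.8 -0.7] M [ 0.27  0.04 -0.01] open 0.008 yaw_y 98.99 z [ 0.0561 -0.3316 -0.9418] q [ 0.62  0.25  1.53 -0.31  1.52 -1.07]
tilt 19.65 roll(z.u) 0.0006 yawerr 0.48 TCP [  2.   31.  145.6] front [ 2.   0.1 71.1] rear [ 2.1  7.6 68.4] Frack [-0.1  0.8 -0.7] raildist 25.0
side cassette [([0.3267, -0.2276, -0.0001], 0.7), ([0.4593, -0.3404, -0.0019], 0.69)]
side cassette_top [([0.32, -0.222, 0.0774], 0.89), ([0.4617, -0.3354, 0.0809], 0.7)]
side stop_face [([0.5024, 0.244, 0.0073], 0.81)]
side drying_rack [([0.502, 0.2467, -0.0005], 0.98)]
top cassette [([0.3224, -0.2272, 0.0043], 0.72), ([0.5042, 0.2474, 0.0721], 0.67)]
top cassette_top [([0.4966, 0.2873, 0.1775], 0.77), ([0.4671, -0.3335, 0.0805], 0.74)]
top stop_face [([0.5031, 0.2437, 0.0129], 0.52)]
top drying_rack [([0.4972, 0.2446, 0.001], 0.73)]
```

View pics/s2c.png

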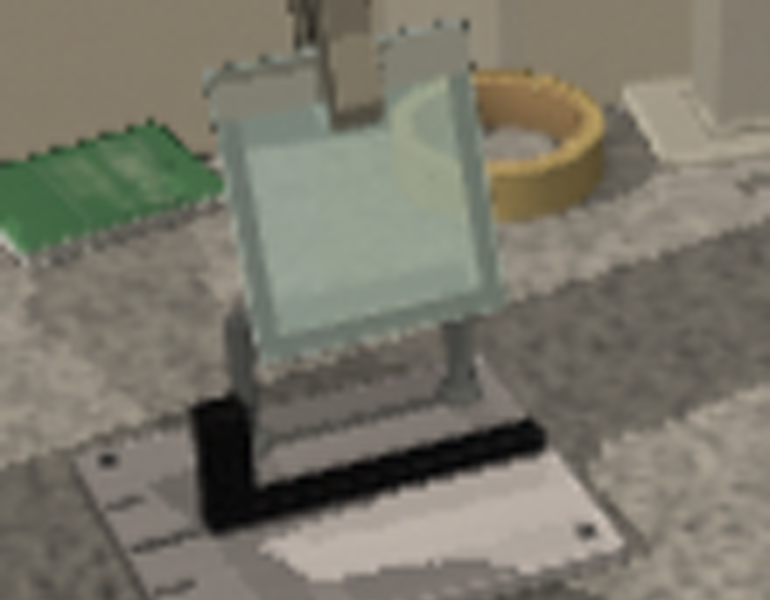

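The side crop shows the cassette held at its band (350,100), clear above the stop bar (380,480) and in front of the rail. I'll lower it slowly, with the foot slightly rail-side of the stop.

apply_moves(commands=[-0.1, 0.26, -1, 0, 0, 0.008, 0.4, 0, 0, -1.5, 0, 0, 0, 0.4, 0, 0, -1.2, 0, 0, 0, 0.4, 0, 0, -0.5, 0, 0, 0, 0.4, 0, 0, 0, 0, 0, 0, 0.4])

```text
t: 14.22
tool_pos: [0.4958, 0.2786, 0.0993]
orientation: [-0.258, 3.054, -0.531]
force: [-1.2, 0.0, -1.6]
opening: 0.008
```

```bash
python3 -c "
from h import *
rk()"
```

```text
t 14.22 pos [0.4958 0.2786 0.0993] F [-1.2  0.  -1.6] M [0.27 0.06 0.  ] open 0.008 yaw_y 99.63 z [ 0.0586 -0.3326 -0.9413] q [ 0.62  0.3   1.56 -0.31  1.44 -1.05]
tilt 19.73 roll(z.u) 0.0029 yawerr -0.13 TCP [ 0.4 34.9 99.3] front [ 0.7  4.  24.8] rear [ 0.7 11.5 22.1] Frack [-1.2  0.2 -1.6] raildist 5.7
```

apply_moves(commands=[0.03, -0.12, -0.6, 0, 0, 0, 0.4, 0, 0, -0.3, 0, 0, 0, 0.4, 0, 0, 0, 0, 0, 0, 0.4])

```text
t: 14.6
tool_pos: [0.4966, 0.2775, 0.0904]
orientation: [-0.257, 3.053, -0.53]
force: [-0.1, -0.0, -2.3]
opening: 0.0079
```

```bash
python3 -c "
from h import *
rk()"
```

```text
t 14.6 pos [0.4966 0.2775 0.0904] F [-0.1 -0.  -2.3] M [ 0.3   0.11 -0.  ] open 0.0079 yaw_y 99.6 z [ 0.0595 -0.3319 -0.9414] q [ 0.62  0.3   1.57 -0.31  1.43 -1.05]
tilt 19.71 roll(z.u) 0.0039 yawerr -0.09 TCP [ 1.1 33.7 90.4] front [ 1.4  2.8 16. ] rear [ 1.4 10.3 13.3] Frack [-0.1 -0.  -2.3] raildist 3.9
```

apply_moves(commands=[0, 0, -0.2, 0, 0, 0, 0.4, 0, 0, 0, 0, 0, 0, 0.4])

```text
t: 14.85
tool_pos: [0.4969, 0.2777, 0.0887]
orientation: [-0.257, 3.053, -0.529]
force: [-0.2, 0.6, -1.8]
opening: 0.0078
```

apply_moves(commands=[0, 0, -0.1, 0, 0, 0, 0.4, 0, 0, 0, 0, 0, 0, 0.4])

```text
t: 15.1
tool_pos: [0.497, 0.2778, 0.0879]
orientation: [-0.257, 3.052, -0.529]
force: [-0.9, -0.3, -1.8]
opening: 0.0082
```

```bash
python3 -c "
from h import *
rk()"
```

```text
t 15.1 pos [0.497  0.2778 0.0879] F [-0.9 -0.3 -1.8] M [ 0.26  0.07 -0.01] open 0.0082 yaw_y 99.58 z [ 0.0605 -0.3313 -0.9416] q [ 0.62  0.31  1.57 -0.31  1.42 -1.05]
tilt 19.68 roll(z.u) 0.005 yawerr -0.07 TCP [ 1.6 33.9 87.9] front [ 2.   3.  13.5] rear [ 2.  10.6 10.8] Frack [-0.9 -0.2 -1.8] raildist 2.8
```

apply_moves(commands=[-0.05, 0, -0.1, -0.001, 0.005, 0, 0.4, 0, 0, 0, 0, 0, 0, 0.4])

```text
t: 15.35
tool_pos: [0.4968, 0.2779, 0.0872]
orientation: [-0.259, 3.057, -0.53]
force: [-0.4, -0.6, -0.7]
opening: 0.0076
```

apply_moves(commands=[0, 0, -0.1, 0, 0, 0, 0.4, 0, 0, 0, 0, 0, 0, 0.4])

```text
t: 15.6
tool_pos: [0.4969, 0.278, 0.0872]
orientation: [-0.258, 3.056, -0.53]
force: [-0.2, 0.5, -0.7]
opening: 0.0077
```

```bash
python3 -c "
from h import *
rk()"
```

```text
t 15.6 pos [0.4969 0.278  0.0872] F [-0.2  0.5 -0.7] M [ 0.13  0.09 -0.02] open 0.0077 yaw_y 99.65 z [ 0.0565 -0.3321 -0.9416] q [ 0.62  0.31  1.57 -0.31  1.42 -1.05]
tilt 19.69 roll(z.u) 0.0009 yawerr -0.15 TCP [ 1.5 34.2 87.2] front [ 1.6  3.3 12.7] rear [ 1.6 10.9 10. ] Frack [-0.1  0.5 -0.7] raildist 2.3
```

Rear edge is touching the base (Fz unloaded from -1.8 to -0.7, z = 10.0 mm). I'll slide towards the stop.

apply_moves(commands=[0.03, -0.2, 0, 0, 0, 0, 0.4, 0, 0, 0, 0, 0, 0, 0.4])

```text
t: 15.85
tool_pos: [0.4973, 0.2761, 0.0871]
orientation: [-0.258, 3.056, -0.53]
force: [0.1, -0.3, 0.2]
opening: 0.008
```

apply_moves(commands=[0.01, -0.07, 0, 0, 0, 0, 0.4, 0, 0, 0, 0, 0, 0, 0.4])

```text
t: 16.1
tool_pos: [0.4975, 0.2755, 0.0871]
orientation: [-0.258, 3.056, -0.529]
force: [0.1, -0.2, 0.1]
opening: 0.008
```

```bash
python3 -c "
from h import *
rk()"
```

```text
t 16.1 pos [0.4975 0.2755 0.0871] F [ 0.1 -0.2  0.1] M [ 0.21  0.07 -0.02] open 0.008 yaw_y 99.66 z [ 0.057  -0.3313 -0.9418] q [ 0.62  0.31  1.57 -0.31  1.42 -1.05]
tilt 19.64 roll(z.u) 0.0015 yawerr -0.15 TCP [ 1.6 31.6 87.1] front [ 1.8  0.8 12.6] rear [1.8 8.3 9.9] Frack [ 0.  -0.2  0.1] raildist 4.7
```

apply_moves(commands=[0.01, -0.05, 0, 0, 0, 0, 0.4, 0, 0, 0, 0, 0, 0, 0.4])

```text
t: 16.35
tool_pos: [0.4977, 0.275, 0.0871]
orientation: [-0.258, 3.056, -0.529]
force: [-0.6, -0.2, 0.8]
opening: 0.0077
```

apply_moves(commands=[0.01, -0.05, 0, 0, 0, 0, 0.4, 0, 0, 0, 0, 0, 0, 0.4])

```text
t: 16.6
tool_pos: [0.4978, 0.2747, 0.0871]
orientation: [-0.258, 3.056, -0.528]
force: [-0.4, 0.4, -0.2]
opening: 0.0079
```

```bash
python3 -c "
from h import *
rk()
p,d=read_camera('side');cv2.imwrite('pics/s3.png',p)
cv2.imwrite('pics/s3c.png',cv2.resize(p[120:220,180:290],(792,720),interpolation=cv2.INTER_CUBIC)[100:])"
```

```text
t 16.6 pos [0.4978 0.2747 0.0871] F [-0.4  0.4 -0.2] M [ 0.37  0.1  -0.02] open 0.0079 yaw_y 99.66 z [ 0.0572 -0.3308 -0.942 ] q [ 0.62  0.31  1.57 -0.31  1.42 -1.05]
tilt 19.62 roll(z.u) 0.0018 yawerr -0.15 TCP [ 1.8 30.8 87.1] front [ 1.9 -0.  12.6] rear [ 1.9  7.5 10. ] Frack [-0.3  0.4 -0.2] raildist 5.5
```

View pics/s3c.png

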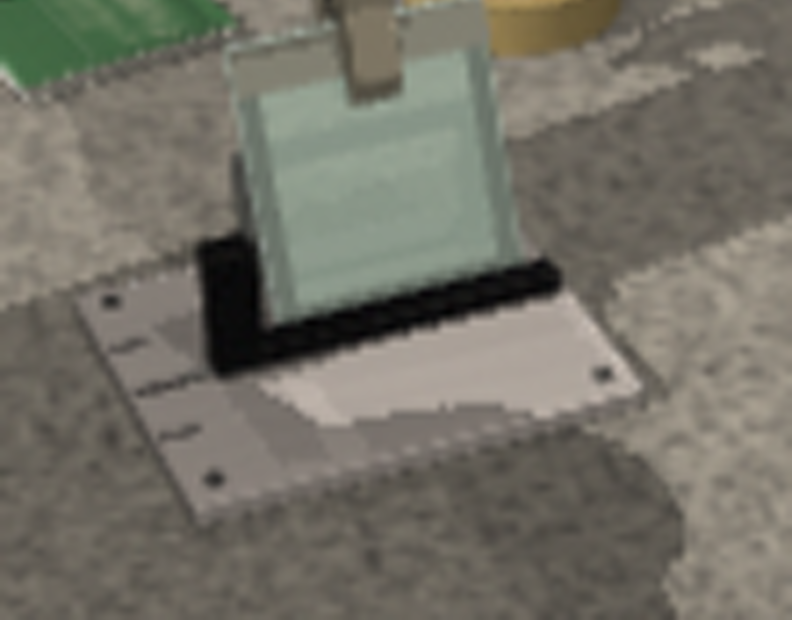

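The foot is at the stop: bottom edge runs from (275,325) to (520,262) along the bar. The last step fell short of its command and the moment rose, which indicates contact. I'll tilt about the foot to the rail.

apply_moves(commands=[-0.033, 0.197, -0.06, -0.0276, -0.0046, 0, 0.4, -0.033, 0.197, -0.07, -0.0276, -0.0046, 0, 0.4, -0.033, 0.197, -0.07, -0.0276, -0.0046, 0, 0.4, 0, 0, 0, 0, 0, 0, 0.4])

```text
t: 17.15
tool_pos: [0.4967, 0.2809, 0.0848]
orientation: [-0.256, 3.022, -0.666]
force: [0.1, -2.2, 1.2]
opening: 0.0079
```

```bash
python3 -c "
from h import *
rk()"
```

```text
t 17.15 pos [0.4967 0.2809 0.0848] F [ 0.1 -2.2  1.2] M [-0.17 -0.13 -0.13] open 0.0079 yaw_y 99.67 z [ 0.0712 -0.4142 -0.9074] q [ 0.67  0.37  1.52 -0.38  1.47 -0.99]
tilt 24.85 roll(z.u) 0.0019 yawerr -0.16 TCP [ 1.7 37.1 84.8] front [ 1.9 -0.4 13.4] rear [ 1.9  6.9 10. ] Frack [-0.3 -2.2  1.2] raildist 0.2
```

Contact with the rail is confirmed (Fv = -2.2 N, tilt 24.9°). I'll release.

apply_moves(commands=[0, 0, 0, 0, 0, 0, 1.2, 0, 0, 0, 0, 0, 0, 1.8, 0, 0, 0, 0, 0, 0, 2.4, 0, 0, 0, 0, 0, 0, 2.6])

```text
t: 17.65
tool_pos: [0.4966, 0.2806, 0.0846]
orientation: [-0.256, 3.022, -0.665]
force: [-0.0, -0.8, -0.0]
opening: 0.025
```

```bash
python3 -c "
from h import *
rk()"
```

```text
t 17.65 pos [0.4966 0.2806 0.0846] F [-0.  -0.8 -0. ] M [ 0.22  0.04 -0.04] open 0.025 yaw_y 99.68 z [ 0.0706 -0.414  -0.9075] q [ 0.67  0.37  1.52 -0.38  1.47 -0.99]
tilt 24.83 roll(z.u) 0.0013 yawerr -0.16 TCP [ 1.6 36.8 84.6] front [ 1.7 -0.6 13.2] rear [1.7 6.7 9.9] Frack [-0.2 -0.7 -0. ] raildist 0.4
```

apply_moves(commands=[-0.07, 0.41, 0.91, 0, 0, 0, 2.6, -0.14, 0.83, 1.82, 0, 0, 0, 2.6, -0.14, 0.83, 1.82, 0, 0, 0, 2.6, -0.2, 1.2, 2.7, 0, 0, 0, 2.6, -0.2, 1.2, 2.7, 0, 0, 0, 2.6, 0, 0, 4, 0, 0, 0, 2.6, 0, 0, 0, 0, 0, 0, 2.6])

```text
t: 18.52
tool_pos: [0.4888, 0.3309, 0.2378]
orientation: [-0.255, 3.018, -0.656]
force: [-0.9, -0.9, 0.3]
opening: 0.0262
```

```bash
python3 - <<'E'
from h import *
st()
p,d=read_camera("side");cv2.imwrite("pics/s4.png",p)
spots("side",["cassette","cassette_top","stop_face","stop_tab","long_mark","petri","amber_bottle"])
P=cloud("side",d)
a=np.radians(9.5);U=np.array([np.cos(a),np.sin(a),0]);V=np.array([-np.sin(a),np.cos(a),0])
m=[x for x in cut_out("cassette","side")]
for x in m[:4]:
    q=P[x["mask"]]; 
    if q[:,1].mean()<.1: continue
    u=q@U*1000-534.5; v=q@V*1000-158; z=q[:,2]*1000
    A=np.c_[z,u,np.ones(len(z))]; c,*_=np.linalg.lstsq(A,v,rcond=None)
    ok=abs(A@c-v)<4; c,*_=np.linalg.lstsq(A[ok],v[ok],rcond=None)
    print("cass tilt",np.degrees(np.arctan(c[0])),"yaw",c[1],"v at z=13",c[0]*13+c[2],"u range",np.percentile(u[ok],[1,99]),"z",np.percentile(z[ok],[1,99]))
t,_=read_camera("top");cv2.imwrite("pics/t4.png",t)
spots("top",["petri","amber_bottle","stop_face","cassette_top"])
k=cv2.resize(p[120:220,180:290],(440,400),interpolation=cv2.INTER_CUBIC)
l=cv2.resize(t[180:270,130:220],(400,400),interpolation=cv2.INTER_CUBIC)
cv2.imwrite("pics/end.png",cv2.resize(np.hstack([k,l]),(800,380)))
E
```

```text
t 18.52 pos [0.4888 0.3309 0.2378] F [-0.9 -0.9  0.3] M [ 0.22  0.04 -0.  ] open 0.0262 yaw_y 99.59 z [ 0.0762 -0.4085 -0.9096] q [ 0.74  0.32  1.3  -0.37  1.75 -1.03]
side cassette [([0.4613, -0.3411, -0.001], 0.96), ([0.5035, 0.2499, 0.0119], 0.87)]
side cassette_top [([0.4614, -0.3377, 0.0805], 0.75), ([0.3222, -0.2275, 0.0791], 0.72)]
side stop_face [([0.5025, 0.2416, 0.0093], 0.8)]
side stop_tab [([0.4357, 0.2239, 0.0671], 0.79), ([0.5656, -0.0244, -0.0035], 0.57)]
side long_mark [([0.4074, 0.2175, 0.0116], 0.94), ([0.4993, 0.2423, 0.0094], 0.57)]
side petri [([0.5662, -0.0249, -0.0036], 0.73), ([0.5015, 0.2467, 0.0141], 0.29)]
side amber_bottle [([0.7019, 0.01, -0.0021], 0.83)]
cass tilt -10.47314286435964 yaw 0.33197346636440095 v at z=13 34.07498414423485 u range [-49.73536605  46.56649868] z [34.69223908 94.03781427]
top petri [([0.5654, -0.0228, 0.0036], 0.73)]
top amber_bottle [([0.7068, 0.0135, -0.0014], 0.48)]
top stop_face [([0.5013, 0.2408, 0.0099], 0.7)]
top cassette_top [([0.4955, 0.2956, 0.1171], 0.62), ([0.4633, -0.3344, 0.0791], 0.61)]
```

View pics/end.png

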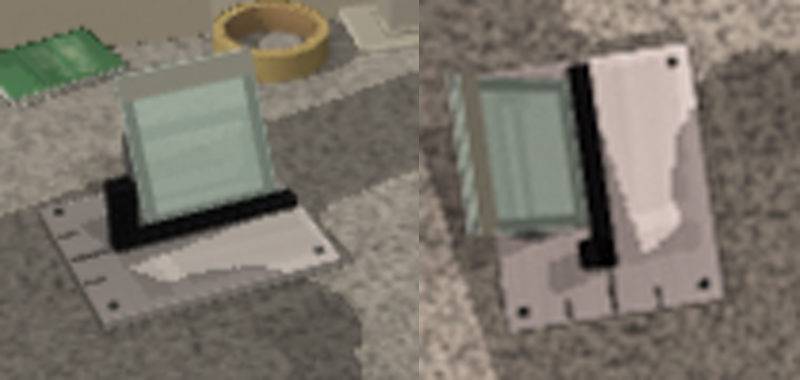

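The end picture shows the cassette leaning on the rail, foot along the black stop (side: (140,220) to (270,190)), with nothing touching it. I'll check the pointer with the wrist camera.

apply_moves(commands=[-0.5, 0, 3, 0, 0, 0, 2.6, -1, -1.5, 0, 0.14, 0.023, 0, 2.6, -1, -2.5, 0, 0.14, 0.023, 0, 2.6, -1, -2.5, 0, 0.14, 0.023, 0, 2.6, -1, -2, 0, 0, 0, 0, 2.6, -0.5, -1, 0, 0, 0, 0, 2.6, 0, 0, 0, 0, 0, 0, 2.6])

```text
t: 20.1
tool_pos: [0.4362, 0.2318, 0.2615]
orientation: [-0.269, 3.125, 0.005]
force: [0.0, 0.3, -0.5]
opening: 0.0258
```

```bash
python3 - <<'E'
from h import *
st()
p,P=mark("w7")
m=camera_model("wrist");K=np.array(m["intrinsics"])
X=np.array(m["R"])@np.array([.4035,.2245,.01])+m["t"];c=K@X;c=(c[:2]/c[2]).astype(int);print(c)
y0=max(c[1]-50,0);x0=max(c[0]-70,0)
cv2.imwrite("pics/w7c.png",cv2.resize(p[y0:y0+110,x0:x0+150],None,fx=5,fy=5,interpolation=cv2.INTER_CUBIC));print(x0,y0)
a=np.radians(9.5);U=np.array([np.cos(a),np.sin(a),0]);V=np.array([-np.sin(a),np.cos(a),0])
q=P.reshape(-1,3);u=q@U*1000-534.5;v=q@V*1000-158;z=q[:,2]*1000
k=(abs(u)<70)&(v>-5)&(v<75)&(z>20)&(z<125)
print("cass u range at top band",np.percentile(u[k&(z>80)],[1,99]) if (k&(z>80)).sum()>20 else None)
for lo in range(20,120,15):
    kk=k&(z>lo)&(z<lo+15);print(lo,kk.sum(),np.round(np.percentile(v[kk],[10,50,90]),1) if kk.sum()>10 else "")
E
```

```text
t 20.1 pos [0.4362 0.2318 0.2615] F [ 0.   0.3 -0.5] M [ 0.06  0.02 -0.03] open 0.0258 yaw_y 99.85 z [ 0.005   0.0038 -1.    ] q [ 0.38 -0.18  1.72  0.    1.6  -1.36]
[280 142]
210 92
cass u range at top band [-50.99438738  -4.04751537]
20 564 [ 4.2  7.4 10.6]
35 606 [11.3 14.4 17.5]
50 710 [17.8 21.1 24.3]
65 617 [25.  27.5 31.6]
80 426 [32.1 35.  37.9]
95 674 [39.2 43.6 51.5]
110 152 [45.2 46.6 48. ]
```

View pics/w7c.png

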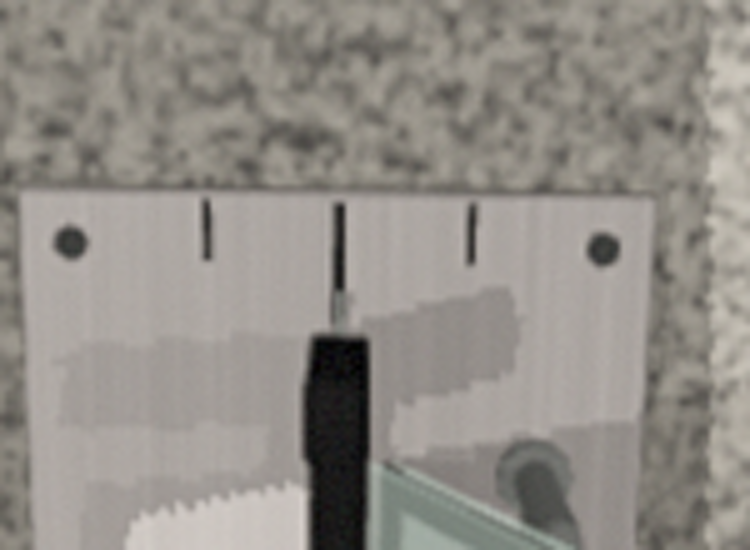

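The pointer (340,312) lines up with the long mark (339,250), and the cassette's bottom corner meets the stop at (375,460). Face slope is about 24.7°. Handing in.

```bash
python3 -c "
from h import *
print(close_job())"
```

```text
the job is handed in; nothing more can be done
None
```

The job is done and handed in at about 20 s of the 48 s allowed; the hand-in gives no verdict.

**What I did:** I gripped the foot stop's tab and slid it until the pointer was on the long mark, with the cassette still in its slot. I then lifted the 100 mm cassette out and lowered it tilted onto the base. From there I eased its foot to the stop, tilted it onto the rail, let go and backed away.

**Last checks:**
- **Stop:** the pointer lines up with the long mark in the wrist picture, to within about 0.5 mm.
- **Lean:** the cassette's face slopes about 24.7° off vertical, close to the 25° asked. The foot is at the stop to within about 1 mm, which is the calibration limit.
- **Centring:** the cassette is centred to about 1–2 mm.
- **Bystanders:** the petri dish and amber bottle were found where they started, within the networks' few-millimetre accuracy.
- **Robot:** nothing touches the work, and the contact forces I read stayed under about 5 N.

**What disagreed:** a plane fit on the side camera's cut-out gave a wrong tilt (-10°). I took that as bad depth or a bad mask, because the wrist depth and the pictures contradicted it. The networks' z readings from the wrist camera also ran several millimetres low at times, so I set the height by contact force instead.

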